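# Wipe the offcuts off the sprung trimming plate

### The arm

A 6-joint arm with a two-finger parallel gripper is mounted at the origin on the work surface; the furniture and walls round the work are solid. World frame = base frame: x ahead of the robot, y to its left, z up, the work surface at z = 0. Lengths are in mm, angles in rad, forces in N, time in s.
With the tool pointing down it reaches from about 400 to 925 mm from the base axis. Payload 12.5 kg.
Tool frame: the origin (TCP) lies at the very end of the fingers, on their centre line; the grasp point (between the pads) lies 19 mm behind it; z points along the fingers, y is the direction in which the jaws open and shut (so a half turn about z gives the same grasp; the last joint's range is limited). The gripper opens to 95 mm and grips with 3 to 60 N. Pads are 20 mm wide; open, the fingers measure 119 mm over their backs; the gripper's body (75 mm by 180 mm) begins 59 mm behind the grasp point.
Start: joints at [1.135, 0.491, 1.559, -0, 1.092, -0.106], TCP at [202.392, 591.341, 214.661] pointing down, gripper open.
Joint ranges: [-3.1, 3.1], [-0.84, 2.19], [0.05, 2.79], [-1.13, 4.28], [0.06, 2.93], [-2.69, 2.69]. Speed limits (rad/s): [2.22, 2.22, 2.79, 3.14, 3.14, 3.14].

### API

Orientations are given as [roll, pitch, yaw] about the fixed x, y, z axes, in that order (R = Rz(yaw) Ry(pitch) Rx(roll)).
In Python, from cell import env gives the robot as it stands. The module is installed in compiled form; this text tells all that it offers.
- The arm moves only by the tool arm_command, never from a script. Its argument "deltas" is a list that holds one entry, the list of rows, each a list of 5 numbers: the closure, from 0 (fully open) to 1 (shut), then the shift along the world's x, y, z as a fraction of full scale, then the turn about the world's z as a fraction of full scale. In form: [[[grip, dx, dy, dz, twist], ...]]. A call has 1 to 12 rows; each row shifts and turns the pose as measured when the row begins; what a row does not reach is not made up. Full scale, the value 1, is 100 mm for a shift and pi/4 rad for a turn. A row lasts 1/12 s, in which the tool goes at most 41.7 mm and 7.16 degrees, less where a joint would pass 70% of its speed; a pose out of reach is approached as far as the arm can. A call with a number of a shift or a turn outside -1 to 1 is refused whole. A call with a gripper value outside its range is refused whole. The fingers move at their own pace and stop on an object; the grip force is fixed at half the most. Time passes only in rows, so rows that do not move let the fingers close. It gives the time, the measured TCP pose, the force and the opening at its end, in the units of the state.
- env.state(): the state, without advancing time (a new reading comes with each control period).
- env.read_camera(name): name is "scene" or "top" or "wrist"; returns a dict with "frame" (400x640x3 uint8, red, green, blue), "fx", "fy", "cx", "cy" (pixels), "R" (3x3) and "t" (3): a world point X has camera coordinates R X + t; the wrist camera has in their place "tool_from_camera" (4x4, takes a point from camera to tool coordinates, whose origin is the TCP and whose axes are the flange's). Camera axes: x right, y down, z forward; pixel columns grow to the right and rows downward; lengths in mm; the calibration is good to about 2 mm. A picture is of the moment at which its call begins: read the wrist's pose just before it. There is no depth.
- env.job_done(): hands the job in, once; it reports no verdict.
The state is a dict: "t": time; "joints": joint angles; "qvel": joint speeds; "tau": joint torques, N m; "eef_pos": TCP position; "tcp_rot": TCP orientation; "ft_force": force on the tool from outside, world axes, zero at the start; "moment": the same for the moment, N m; "opening": opening from 0.0 (shut) to 1.0 (fully open).
Only numpy, scipy, OpenCV 4.12 (cv2) and the standard library are available. Lean on these libraries where they do the work, as an engineer would, in place of code of your own. Each camera call takes 0.05 s, during which the arm holds its last target.

### The job

Take the scraper block by its upright grip and wipe all three loose offcuts off the station's steel plate into its catch tray: set the sole down square across the closed end of the plate, behind the offcuts, and draw it along to the free edge, keeping it pressed on the sprung plate the whole way with a light, steady force of about 8 N, never more than 20 N. Then stand the scraper upright on its sole on the bare worktop and let go. Do not touch the offcuts with the fingers, do not lean the gripper on the station, and leave the dishes, timer and bottle beside it where they are.

Things in the scene. Friction and masses are not known exactly. Their poses are not given: they have to be found in the camera images.
- station: Fixed aluminium trimming station, 384 x 200 mm, with a smooth sprung steel plate (240 x 164 x 10 mm) and a catch tray. Origin: on the worktop under the plate's middle; x = wiping direction (closed end to tray), z up. Plate: x -120..120, y -82..82 mm. Fixed side rails: inner faces y +-86, tops z 80 mm, x -125..125. Pressed down, the plate yields: softly (1 to 2 N/mm) at the closed end, ever stiffer to the free edge; touch it slowly, it is heavy.
- closed_end (a point): Middle of the plate's closed end (the end away from the tray; open, no wall), at the nominal plate top, 55 mm above the worktop. Fixed to the station: the real plate rests on springs here and rocks about a cross pivot at station x +200, z 45 mm; with its unknown weight it rests up to about 10 mm above or below this point. Axes as the station's.
- free_edge (a point): Middle of the plate's free edge, at the nominal plate top (z 55 mm). Fixed to the station: the real edge rests within about 3 mm of it. Past it offcuts drop into the tray. Axes as the station's.
- tray_floor (a point): Centre of the catch tray's floor, 8 mm above the worktop. Inside, the tray measures 123 mm along station x and 172 mm along y; side walls reach z 60 mm, its end wall z 56 mm.
- scraper: Scraper block of grey plastic with a flat black rubber sole, standing loose on its sole on the worktop to the left of the station. Origin: centre of the sole. y = its length, z up. Lower block 140 mm (y) x 30 mm (x) x 35 mm high, sole 28 mm wide; above it a centred upright grip 90 mm (y) x 24 mm (x), from z 35 to z 90 mm. About 0.3 kg (varies). Both ends and both faces are alike.
- offcut_bar: Loose white plastic offcut, straight bar, 72 x 30 mm, 8 mm thick, 35 g, lying flat on the plate. Origin: about the middle of its underside; x along its length, z its thickness.
- offcut_wedge: Loose white plastic offcut, blunt wedge, about 64 x 36 mm, 8 mm thick, 35 g, lying flat on the plate. Origin: about the middle of its underside; x along its length, z its thickness.
- offcut_angle: Loose white plastic offcut, L shape, 66 x 49 mm, 8 mm thick, 35 g, lying flat on the plate. Origin: about the middle of its underside; x along its length, z its thickness.
- petri_stack: Bystander: taped stack of clear dishes, 90 mm across, 61 mm high, beside the station (on the far side of its tray). Origin: centre of its underside.
- timer: Bystander: small white timer, 47 x 66 x 57 mm high, beside the station's far rail. Origin: centre of its underside.
- bottle_tablets: Bystander: white screw-cap bottle, 47 mm across, 85 mm high, by the station's closed end, on its far side. Origin: centre of its underside.

How it is judged (in metres and radians):
On the way, in this order (a step that is already met when the one before it is completed fails the run):
1. the scraper's sole is pressed square on the closed end of the plate (with over 2 N), behind the offcuts (x of scraper in the frame of station between -0.125 and -0.06 m and y of scraper in the frame of station between -0.02 and 0.02 m and z of scraper in the frame of station between 0.025 and 0.075 m and contact force between scraper and station above 2 N and angle between the x axis of scraper and the x axis of station, either way round below 0.2 rad), for 0.2 s.
2. the scraper passes the middle of the plate, still pressed on it (with over 2 N) (x of scraper in the frame of station between -0.03 and 0.03 m and y of scraper in the frame of station between -0.02 and 0.02 m and z of scraper in the frame of station between 0.025 and 0.075 m and contact force between scraper and station above 2 N and angle between the x axis of scraper and the x axis of station, either way round below 0.2 rad), for 0.1 s.
3. the scraper comes to the free edge, still pressed on the plate (with over 2 N) (x of scraper in the frame of station between 0.075 and 0.125 m and y of scraper in the frame of station between -0.02 and 0.02 m and z of scraper in the frame of station between 0.025 and 0.075 m and contact force between scraper and station above 2 N and angle between the x axis of scraper and the x axis of station, either way round below 0.2 rad), for 0.1 s.
At the end, for the whole second after the job is handed in: all three offcuts lie still in the catch tray past the plate's free edge (each origin inside the tray and below 45 mm, so below the plate), and the scraper stands still and upright (within 0.1 rad) on its sole on the worktop, not in the tray (x of offcut_bar in the frame of station between 0.118 and 0.255 m and y of offcut_bar in the frame of station between -0.09 and 0.09 m and z of each of offcut_bar, offcut_wedge, offcut_angle in the frame of station below 0.045 m and linear speed of each of offcut_bar, offcut_wedge, offcut_angle below 0.03 m/s and x of offcut_wedge in the frame of station between 0.118 and 0.255 m and y of offcut_wedge in the frame of station between -0.09 and 0.09 m and x of offcut_angle in the frame of station between 0.118 and 0.255 m and y of offcut_angle in the frame of station between -0.09 and 0.09 m and height (world z) of scraper below 0.005 m and angle between scraper's own z axis and vertical below 0.1 rad and linear speed of scraper below 0.02 m/s); the robot touches nothing.
It fails at once if the scraper bears on the station with more than 20 N (contact force between scraper and station above 20 N).
It fails at once if an offcut is touched by the fingers instead of the scraper (contact force between the fingers and offcut_bar above 0.5 N or contact force between the fingers and offcut_wedge above 0.5 N or contact force between the fingers and offcut_angle above 0.5 N).
It fails at once if the arm or gripper leans on the station (contact force between the arm and station above 5 N).
It fails at once if a bystander is moved by more than 20 mm (distance of any of petri_stack, timer, bottle_tablets from where it was at the start of the episode above 0.02 m).
It also fails if it takes over 72 s, if anything falls off the work surface, if the arm or the gripper's body presses on something with over 40 N, if the wrist force passes 120 N, or if a joint passes its speed limit or range.

## Working session

There is one attempt and no reset: what is moved stays moved. The work goes in short steps, Python scripts to look and compute and a tool call to move; the robot and the scene stay as the last step left them, time stands still between calls to the robot, and variables do not carry over. Pictures are saved under pics/ and viewed, and the job is handed in when it is done.

Besides the shell and the picture viewer there is one more tool, called after "Call:" as name(argument=value, ...), one argument or row to a line, values as JSON. arm_command: Moves the arm, as the interface text tells. Its arguments: {"type":"object","properties":{"deltas":{"type":"array","items":{"type":"array","items":{"type":"array","items":{"type":"number","minimum":-1,"maximum":1}}}}},"required":["deltas"]}

```bash
mkdir -p pics
cat > h.py <<'E'
import numpy as np, cv2
from cell import env
def shot(n,f):
    c=env.read_camera(n); cv2.imwrite('pics/'+f,cv2.cvtColor(c['frame'],cv2.COLOR_RGB2BGR)); np.save('pics/'+f+'.npy',c,allow_pickle=True); return c
def ray(c,u,v,z):
    d=np.array([(u-c['cx'])/c['fx'],(v-c['cy'])/c['fy'],1.]); R=np.array(c['R']);t=np.array(c['t'])
    o=-R.T@t; d=R.T@d
    return o+d*(z-o[2])/d[2]
def proj(c,X):
    p=np.array(c['R'])@np.array(X,float)+np.array(c['t']); return c['fx']*p[0]/p[2]+c['cx'],c['fy']*p[1]/p[2]+c['cy']
E
python3 - <<'E'
from h import *
print(env.state())
for n in ('top','scene'):
    c=shot(n,n+'0.png'); print(n,{k:np.round(v,3).tolist() for k,v in c.items() if k!='frame'}, -np.array(c['R']).T@c['t'])
E
```

```text
{'t': 0.0, 'joints': array([ 1.13541564e+00,  4.91550764e-01,  1.55945122e+00,  1.15258142e-05,
        1.09166602e+00, -1.05612013e-01]), 'qvel': array([0.00061626, 0.00048544, 0.00040866, 0.00028746, 0.00097286,
       0.00066168]), 'tau': array([ 2.09457801e-03, -6.12650442e+01, -2.58174706e+01,  6.93418575e-02,
        4.83240956e-02, -8.76527156e-05]), 'eef_pos': array([202.27314649, 591.11431796, 214.06659513]), 'tcp_rot': array([-3.14052438e+00, -1.23523703e-04,  2.81181860e+00]), 'ft_force': array([ 0.45276998, -0.38047129, -0.09298104]), 'moment': array([ 0.02540383,  0.02201321, -0.00229301]), 'opening': 0.9980196689435115}
top {'fx': 495.418, 'fy': 495.418, 'cx': 311.434, 'cy': 201.216, 'R': [[-0.026, -1.0, -0.001], [-0.996, 0.026, -0.08], [0.08, -0.001, -0.997]], 't': [93.295, 637.58, 1129.922]} [ 547.58504734   78.06102763 1177.28154421]
scene {'fx': 423.852, 'fy': 423.852, 'cx': 317.394, 'cy': 201.73, 'R': [[-0.988, -0.152, 0.015], [-0.082, 0.448, -0.89], [0.128, -0.881, -0.455]], 't': [624.319, 75.289, 1133.018]} [ 477.85331355 1059.29052368  573.35265328]
```

View pics/top0.png

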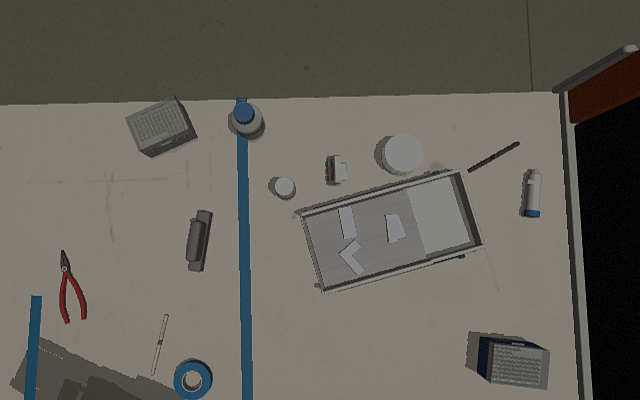

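View pics/scene0.png

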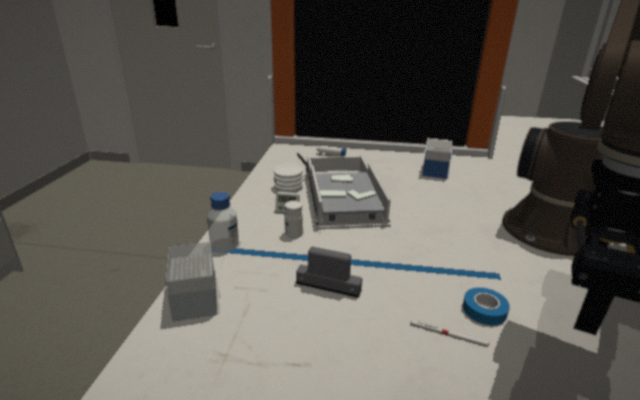

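Run:
```python
from h import *
im=cv2.imread('pics/top0.png')
g=lambda a:np.clip((a/255.)**.6*255,0,255).astype('uint8')
cv2.imwrite('pics/c1.png',g(cv2.resize(im[155:305,285:495],None,fx=3.8,fy=3.8,interpolation=cv2.INTER_CUBIC)))
cv2.imwrite('pics/c2.png',g(cv2.resize(im[195:285,170:230],None,fx=6,fy=6,interpolation=cv2.INTER_CUBIC)))
```

```text
(no output)
```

View pics/c1.png

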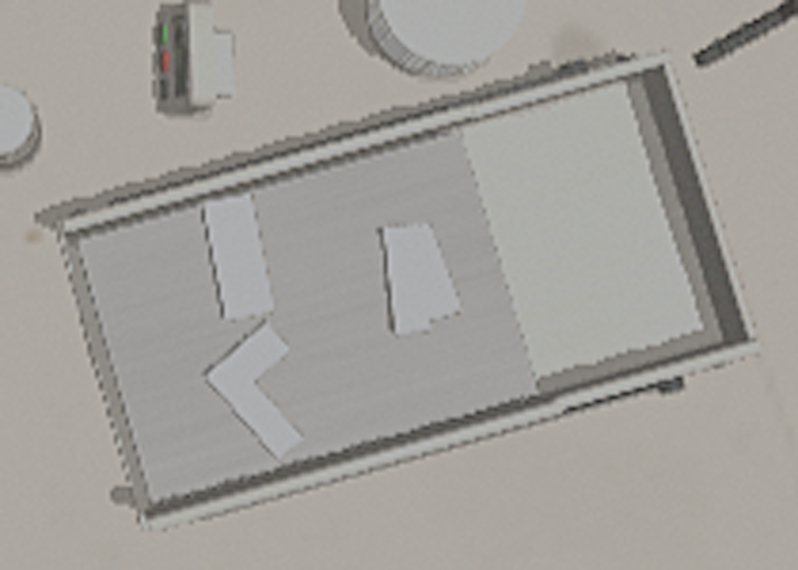

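View pics/c2.png

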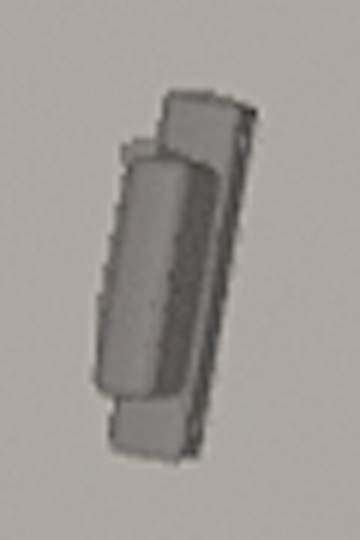

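Run:
```python
from h import *
c=np.load('pics/top0.png.npy',allow_pickle=True).item()
f=lambda x,y,z:ray(c,285+(x+.5)/3.8-.5,155+(y+.5)/3.8-.5,z).round(1)
for n,x,y,z in [('far rail closed top',65,225,80),('near rail closed top',147,516,80),('far tray end',668,60,60),('near tray end',755,347,60),
 ('plate closed far',80,240,55),('plate closed near',147,500,55),('free far',465,130,55),('free near',537,385,55)]:
    print(n,f(x,y,z))
g=lambda x,y,z:ray(c,170+(x+.5)/6-.5,195+(y+.5)/6-.5,z).round(1)
# grip top
for n,x,y,z in [('grip TL',135,157,90),('grip BL',97,388,90),('grip TR',183,160,90),('grip BR',157,398,90),('blk TL',165,95,35),('blk TR',253,108,35),('blk BL',110,447,35),('blk BR',187,458,35)]:
    print(n,g(x,y,z))
```

```text
far rail closed top [607.9  98.8  80. ]
near rail closed top [438.8  55.7  80. ]
far tray end [ 698.4 -263.8   60. ]
near tray end [ 526.2 -306.6   60. ]
plate closed far [600.1  90.6  55. ]
plate closed near [445.7  54.9  55. ]
free far [ 660.  -141.7   55. ]
free near [ 507. -178.   55.]
grip TL [598.5 339.6  90. ]
grip BL [514.9 354.   90. ]
grip TR [597.  322.1  90. ]
grip BR [510.7 332.3  90. ]
blk TL [624.7 341.2  35. ]
blk TR [618.8 307.3  35. ]
blk BL [490.7 363.2  35. ]
blk BR [485.8 333.9  35. ]
```

Call:
arm_command(
  deltas=[
    [[0,0.3,-0.21,0,0.018],[0,0.3,-0.21,0,0.018],[0,0.3,-0.21,0,0.018],[0,0.3,-0.21,0,0.018],[0,0.3,-0.21,0,0.018],[0,0.3,-0.21,0,0.018],[0,0.3,-0.21,0,0.018],[0,0.3,-0.21,0,0.018],[0,0.3,-0.21,0,0.018],[0,0.3,-0.21,0,0.018],[0,0.3,-0.21,0,0.018]],
  ],
)

```text
t: 1.02
eef_pos: [537.9, 350.7, 210.7]
tcp_rot: [-3.136, -0.005, 2.985]
ft_force: [-0.9, 0.3, -0.3]
opening: 0.998
```

Call:
arm_command(
  deltas=[
    [[0,0.1,-0.08,0,0],[0,0,0,0,0]],
  ],
)

```text
t: 1.18
eef_pos: [553.0, 337.7, 209.4]
tcp_rot: [-3.135, -0.005, 2.98]
ft_force: [-0.4, 1.6, -0.1]
opening: 1.001
```

Run:
```python
from h import *
s=env.state(); print(s['eef_pos'],s['tcp_rot'],s['t'],s['ft_force'])
c=shot('wrist','w1.png'); print(np.array(c['tool_from_camera']).round(3),c['fx'],c['cx'],c['cy'])
np.save('pics/w1s.npy',s,allow_pickle=True)
```

```text
[553.0480634  337.67740098 209.3972844 ] [-3.13476827 -0.00470661  2.9802337 ] 1.1833 [-0.43452798  1.55603458 -0.0801231 ]
[[-1.0000e-03 -9.5800e-01 -2.8800e-01  8.2066e+01]
 [ 1.0000e+00 -1.0000e-03  1.0000e-03 -8.8500e-01]
 [-1.0000e-03 -2.8800e-01  9.5800e-01 -1.7008e+02]
 [ 0.0000e+00  0.0000e+00  0.0000e+00  1.0000e+00]] 298.25005034064395 319.1030400904321 199.60513282903872
```

View pics/w1.png

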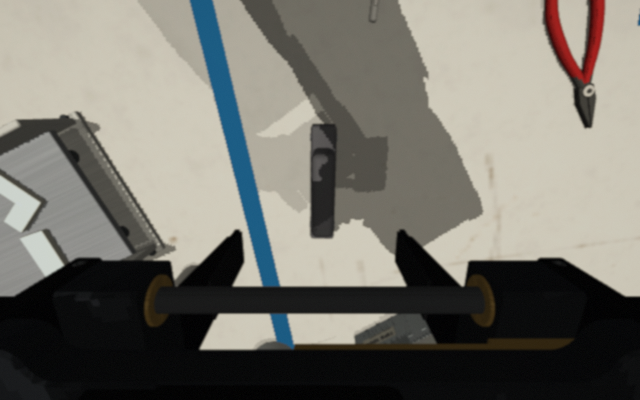

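```bash
cat >> h.py <<'E'
from scipy.spatial.transform import Rotation as Ro
def wray(c,s,u,v,z):
    T=np.array(c['tool_from_camera']); R=Ro.from_euler('xyz',s['tcp_rot']).as_matrix()
    o=R@T[:3,3]+s['eef_pos']; d=R@T[:3,:3]@np.array([(u-c['cx'])/c['fx'],(v-c['cy'])/c['fy'],1.])
    return o+d*(z-o[2])/d[2]
E
python3 - <<'E'
from h import *
im=cv2.imread('pics/w1.png')
cv2.imwrite('pics/w1c.png',np.clip((cv2.resize(im[110:250,280:370],None,fx=4,fy=4,interpolation=cv2.INTER_CUBIC)/255.)**.5*255,0,255).astype('uint8'))
c=np.load('pics/w1.png.npy',allow_pickle=True).item();s=np.load('pics/w1s.npy',allow_pickle=True).item()
for p in [(312,125),(336,125),(310,237),(334,237)]: print(p,wray(c,s,*p,35).round(1))
E
```

```text
(312, 125) [485.8 338.9  35. ]
(336, 125) [490.2 365.5  35. ]
(310, 237) [619.7 313.6  35. ]
(334, 237) [624.5 343.2  35. ]
```

View pics/w1c.png

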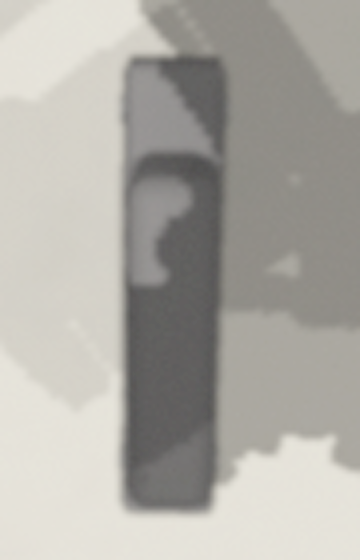

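Call:
arm_command(
  deltas=[
    [[0,0.01,0.005,-0.3,-0.015],[0,0.01,0.005,-0.3,0],[0,0,0,-0.3,0],[0,0,0,-0.3,0],[0,0,0,-0.15,0],[0,0,0,0,0]],
  ],
)

```text
t: 1.73
eef_pos: [546.1, 346.3, 71.5]
tcp_rot: [-3.138, -0.004, 2.972]
ft_force: [0.1, -0.4, -0.4]
opening: 0.998
```

Call:
arm_command(
  deltas=[
    [[0,0.09,-0.07,-0.1,0],[0,0,0,-0.1,0],[0,0,0,0,0]],
  ],
)

```text
t: 1.98
eef_pos: [553.7, 341.7, 51.5]
tcp_rot: [-3.138, -0.003, 2.976]
ft_force: [0.1, 0.4, -0.2]
opening: 0.998
```

Call:
arm_command(
  deltas=[
    [[0,0.01,-0.025,-0.01,0],[1,0,0,0,0],[1,0,0,0,0],[1,0,0,0,0],[1,0,0,0,0],[1,0,0,0,0],[1,0,0,0,0]],
  ],
)

```text
t: 2.57
eef_pos: [556.3, 339.7, 54.3]
tcp_rot: [3.141, 0.001, 2.975]
ft_force: [0.5, -0.2, 0.4]
opening: 0.632
```

Call:
arm_command(
  deltas=[
    [[1,0,0,-0.03,0],[1,0,0,-0.01,0],[1,0,0,0,0],[1,0,0,0,0],[1,0,0,0,0],[1,0,0,0,0],[1,0,0,0,0],[1,0,0,0,0]],
  ],
)

```text
t: 3.23
eef_pos: [556.3, 339.7, 49.9]
tcp_rot: [3.142, 0.001, 2.975]
ft_force: [0.4, -0.2, 0.2]
opening: 0.25
```

Call:
arm_command(
  deltas=[
    [[1,0,0,0,0],[1,0,0,0,0],[1,0,0,0,0]],
  ],
)

```text
t: 3.48
eef_pos: [556.3, 339.8, 49.9]
tcp_rot: [3.141, 0.002, 2.975]
ft_force: [0.6, -0.4, -0.9]
opening: 0.25
```

Call:
arm_command(
  deltas=[
    [[1,0,0,0.1,0],[1,0,0,0.2,0],[1,0,0,0.3,0],[1,0,0,0.3,0],[1,0,0,0.2,0],[1,0,0,0.05,0],[1,0,0,0,0],[1,0,0,0,0]],
  ],
)

```text
t: 4.15
eef_pos: [553.1, 338.2, 169.2]
tcp_rot: [-3.137, -0.005, 2.975]
ft_force: [0.4, 0.1, -3.5]
opening: 0.25
```

Run:
```python
from h import *
c=np.load('pics/top0.png.npy',allow_pickle=True).item()
f=lambda x,y,z:ray(c,285+(x+.5)/3.8-.5,155+(y+.5)/3.8-.5,z)
cs=[f(80,240,55),f(147,500,55),f(465,130,55),f(537,385,55)]
o=np.mean(cs,0); a=-1.325; ex=np.array([np.cos(a),np.sin(a)]);ey=np.array([-ex[1],ex[0]])
print(o)
st=lambda p:(np.round((p-o)[:2]@ex,1),np.round((p-o)[:2]@ey,1))
for p in cs: print(st(p))
for n,x,y,z in [('rf',65,225,80),('rn',147,516,80),('tf',668,60,60),('tn',755,347,60),('bar',203,207,63),('bar',225,318,63),('ang',205,375,63),('angb',283,457,63)]: print(n,st(f(x,y,z)))
for X in (-98,-90,0,100): print(X,(o[:2]+X*ex).round(1))
```

```text
[553.20567801 -43.54524925  55.        ]
(np.float64(-118.7), np.float64(78.1))
(np.float64(-121.7), np.float64(-80.3))
(np.float64(121.2), np.float64(79.7))
(np.float64(119.2), np.float64(-77.5))
rf (np.float64(-124.8), np.float64(87.7))
rn (np.float64(-124.1), np.float64(-86.8))
tf (np.float64(249.0), np.float64(87.2))
tn (np.float64(248.6), np.float64(-90.2))
bar (np.float64(-43.2), np.float64(77.0))
bar (np.float64(-48.6), np.float64(10.4))
ang (np.float64(-69.1), np.float64(-18.6))
angb (np.float64(-38.1), np.float64(-77.0))
-98 [529.4  51.5]
-90 [531.3  43.7]
0 [553.2 -43.5]
100 [ 577.5 -140.5]
```

Call:
arm_command(
  deltas=[
    [[1,-0.01,-0.15,0.08,0.04],[1,-0.02,-0.25,0.08,0.05],[1,-0.02,-0.3,0.03,0.055],[1,-0.02,-0.3,0.03,0.055],[1,-0.02,-0.3,0.03,0.055],[1,-0.02,-0.3,0.03,0.055],[1,-0.02,-0.3,0.03,0.055],[1,-0.02,-0.3,0.03,0.055],[1,-0.02,-0.25,0.02,0.05],[1,-0.02,-0.15,0,0.04],[1,0,0,0,0],[1,0,0,0,0]],
  ],
)

```text
t: 5.15
eef_pos: [524.2, 66.6, 187.6]
tcp_rot: [-3.135, -0.033, -2.886]
ft_force: [-0.4, -0.1, -3.3]
opening: 0.25
```

Call:
arm_command(
  deltas=[
    [[1,0.05,-0.13,-0.05,-0.02],[1,0,0,-0.05,0],[1,0,0,0,0]],
  ],
)

```text
t: 5.4
eef_pos: [528.6, 55.1, 174.8]
tcp_rot: [-3.137, -0.036, -2.903]
ft_force: [0.1, 1.2, -2.7]
opening: 0.252
```

Run:
```python
from h import *
s=env.state(); print(s['eef_pos'],s['tcp_rot'],s['ft_force'],s['qvel'].round(3))
shot('top','top1.png')
im=cv2.imread('pics/top1.png'); im2=im[150:310,260:500]
cv2.imwrite('pics/t1c.png',np.clip((cv2.resize(im2,None,fx=3.3,fy=3.3,interpolation=cv2.INTER_CUBIC)/255.)**.6*255,0,255).astype('uint8'))
c=shot('scene','scene1.png')
im=cv2.imread('pics/scene1.png'); cv2.imwrite('pics/s1c.png',np.clip((cv2.resize(im[80:280,240:440],None,fx=3,fy=3,interpolation=cv2.INTER_CUBIC)/255.)**.6*255,0,255).astype('uint8'))
```

```text
[528.61157273  55.09624971 174.78060539] [-3.13676549 -0.03591856 -2.90329698] [ 0.0800255   1.24899183 -2.69067646] [-0.003  0.008 -0.015 -0.006  0.006  0.009]
```

View pics/t1c.png

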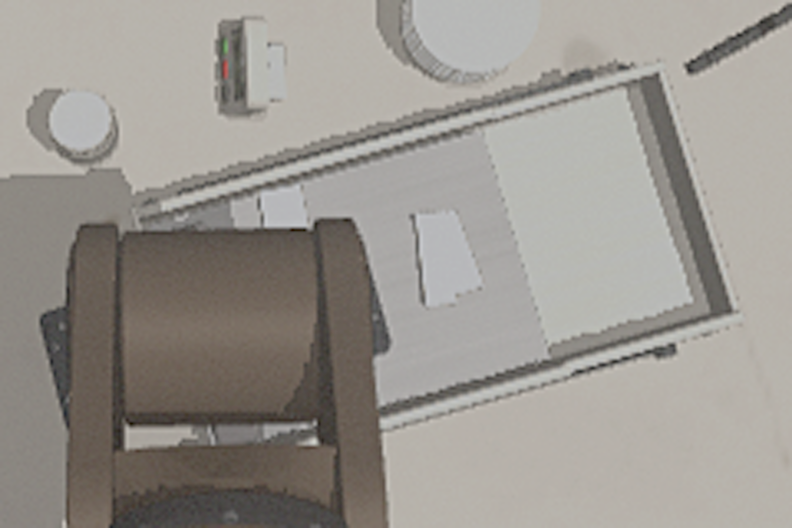

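View pics/s1c.png

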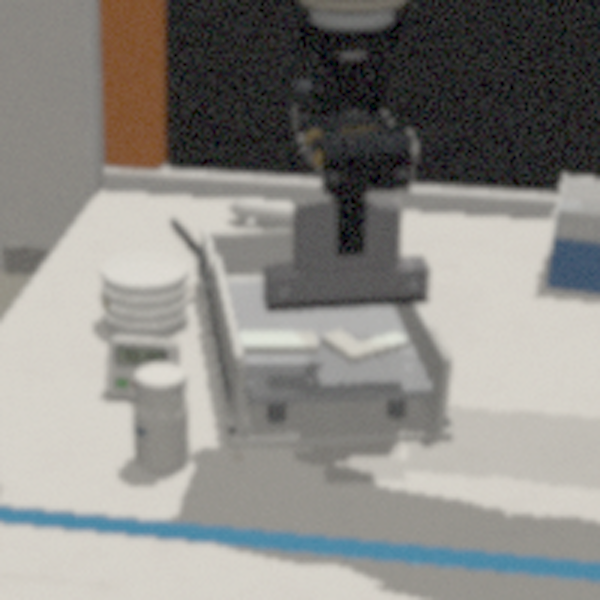

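Call:
arm_command(
  deltas=[
    [[1,0.4,0,0,0],[1,0.4,0,0,0],[1,0,0,0,0],[1,0,0,0,0]],
  ],
)

```text
t: 5.83
eef_pos: [609.2, 59.2, 175.0]
tcp_rot: [-3.138, -0.039, -2.899]
ft_force: [-0.8, -0.1, -3.6]
opening: 0.255
```

Call:
arm_command(
  deltas=[
    [[1,-0.1,0,0,0],[1,-0.1,0,0,0],[1,-0.1,0,0,0],[1,-0.1,0,0,0],[1,-0.1,0,0,0],[1,-0.1,0,0,0],[1,-0.1,0,0,0],[1,0,0,0,0]],
  ],
)

```text
t: 6.5
eef_pos: [524.2, 62.5, 175.5]
tcp_rot: [-3.139, -0.043, -2.895]
ft_force: [0.7, -0.3, -3.9]
opening: 0.252
```

Call:
arm_command(
  deltas=[
    [[1,0,0,0,-0.1],[1,0,0,0,-0.1],[1,0,0,0,-0.1],[1,0,0,0,-0.1],[1,0,0,0,0]],
  ],
)

```text
t: 6.92
eef_pos: [519.6, 63.6, 177.9]
tcp_rot: [-3.139, -0.041, 3.061]
ft_force: [0.2, 0.7, -3.1]
opening: 0.253
```

Call:
arm_command(
  deltas=[
    [[1,0,0.4,0,0],[1,0,0.4,0,0],[1,0,0,0,0]],
  ],
)

```text
t: 7.17
eef_pos: [518.8, 144.2, 178.9]
tcp_rot: [-3.139, -0.039, 3.063]
ft_force: [-0.7, 0.1, -3.8]
opening: 0.253
```

Call:
arm_command(
  deltas=[
    [[1,0,0.3,0,-0.055],[1,0,0.3,0,-0.055],[1,0,0.3,0,-0.055],[1,0,0.3,0,-0.055],[1,0,0,0,0]],
  ],
)

```text
t: 7.58
eef_pos: [516.1, 270.5, 180.0]
tcp_rot: [-3.14, -0.038, 2.898]
ft_force: [-1.2, -1.0, -3.6]
opening: 0.254
```

Call:
arm_command(
  deltas=[
    [[1,0,0,-0.3,0],[1,0,0,-0.3,0],[1,0,0,-0.3,0],[1,0,0,-0.15,0],[1,0,0,-0.1,0],[1,0,0,0,0]],
  ],
)

```text
t: 8.08
eef_pos: [513.9, 273.1, 63.2]
tcp_rot: [3.14, -0.033, 2.92]
ft_force: [-0.6, -0.9, -4.0]
opening: 0.253
```

Call:
arm_command(
  deltas=[
    [[1,0,0,-0.05,0],[1,0,0,-0.03,0],[1,0,0,-0.02,0],[1,0,0,-0.02,0],[1,0,0,-0.02,0]],
  ],
)

```text
t: 8.5
eef_pos: [515.5, 273.4, 51.8]
tcp_rot: [3.137, -0.028, 2.923]
ft_force: [-1.6, 0.2, -1.4]
opening: 0.25
```

Call:
arm_command(
  deltas=[
    [[1,0,0,-0.02,0],[1,0,0,-0.02,0],[1,0,0,-0.02,0]],
  ],
)

```text
t: 8.75
eef_pos: [514.2, 274.0, 49.5]
tcp_rot: [3.136, -0.029, 2.923]
ft_force: [-8.8, -1.8, 17.6]
opening: 0.253
```

Call:
arm_command(
  deltas=[
    [[1,0,0,-0.02,0],[1,0,0,-0.02,0],[1,0,0,-0.02,0],[1,0,0,-0.02,0]],
  ],
)

```text
t: 9.08
eef_pos: [514.2, 273.9, 49.5]
tcp_rot: [3.135, -0.025, 2.924]
ft_force: [-5.4, -3.4, 16.7]
opening: 0.253
```

Call:
arm_command(
  deltas=[
    [[1,0,0,-0.03,0],[1,0,0,-0.03,0],[1,0,0,-0.03,0],[1,0,0,-0.03,0],[1,0,0,-0.03,0],[1,0,0,-0.03,0],[1,0,0,-0.03,0],[1,0,0,-0.03,0],[1,0,0,-0.03,0],[1,0,0,-0.03,0],[1,0,0,-0.03,0],[1,0,0,-0.03,0]],
  ],
)

```text
t: 10.08
eef_pos: [514.8, 273.6, 49.3]
tcp_rot: [3.126, -0.009, 2.926]
ft_force: [-8.9, -3.1, 29.1]
opening: 0.254
```

Run:
```python
from h import *
s=env.state(); print(s['eef_pos'],s['tcp_rot'],s['ft_force'],s['moment'])
c=shot('scene','scene2.png')
im=cv2.imread('pics/scene2.png'); cv2.imwrite('pics/s2c.png',np.clip((cv2.resize(im[130:300,250:450],None,fx=4,fy=3.5,interpolation=cv2.INTER_CUBIC)/255.)**.6*255,0,255).astype('uint8'))
```

```text
[514.80813792 273.56403023  49.32615739] [ 3.12583015 -0.00935723  2.92570782] [-8.93932177 -3.05287095 29.05281593] [-1.30223257  2.07491293 -0.20057108]
```

View pics/s2c.png

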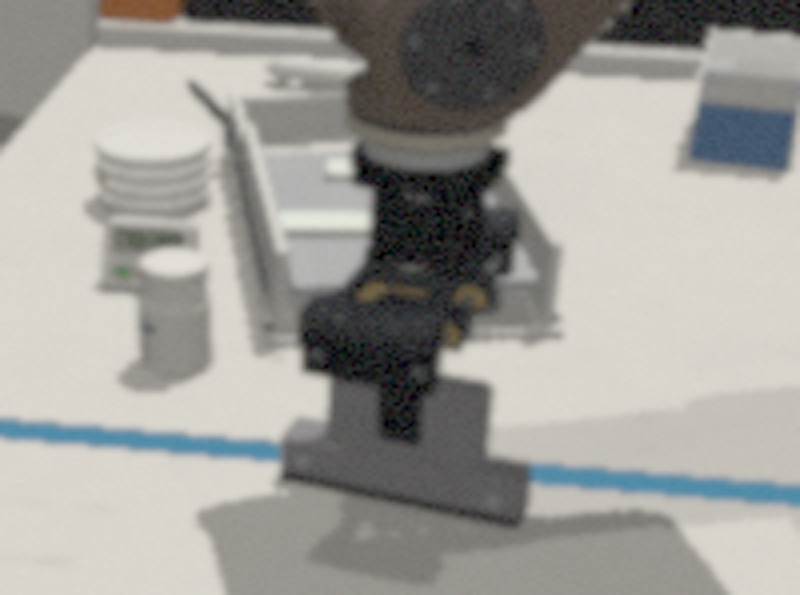

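Call:
arm_command(
  deltas=[
    [[1,0,0,0.0,0],[1,0,0,0.1,0],[1,0,0,0.2,0],[1,0,0,0.3,0],[1,0,0,0.3,0],[1,0,0,0.2,0],[1,0,0,0.1,0],[1,0,0,0,0],[1,0,0,0,0]],
  ],
)

```text
t: 10.88
eef_pos: [514.7, 273.3, 181.4]
tcp_rot: [3.123, -0.005, 2.926]
ft_force: [-0.9, -0.2, -4.5]
opening: 0.247
```

Call:
arm_command(
  deltas=[
    [[1,0,-0.2,0,0],[1,0,-0.25,0,0],[1,0,-0.25,0,0],[1,0,-0.25,0,0],[1,0,0,0,0]],
  ],
)

```text
t: 11.3
eef_pos: [512.6, 176.0, 177.7]
tcp_rot: [3.125, -0.009, 2.93]
ft_force: [-0.1, -0.6, -3.1]
opening: 0.251
```

Call:
arm_command(
  deltas=[
    [[1,0,0,0.02,0.09],[1,0,0,0.02,0.1],[1,0,0,0.02,0.1],[1,0,0,0,0]],
  ],
)

```text
t: 11.63
eef_pos: [511.3, 174.0, 180.1]
tcp_rot: [3.126, -0.015, -3.12]
ft_force: [0.5, -0.4, -3.0]
opening: 0.251
```

Call:
arm_command(
  deltas=[
    [[1,0.03,-0.2,0.01,0],[1,0.03,-0.25,0.01,0],[1,0.03,-0.25,0.01,0],[1,0.03,-0.2,0.01,0],[1,0.03,-0.15,0,0],[1,0,0,0,0]],
  ],
)

```text
t: 12.13
eef_pos: [525.0, 67.1, 179.6]
tcp_rot: [3.126, -0.022, -3.131]
ft_force: [0.6, -0.4, -3.0]
opening: 0.255
```

Call:
arm_command(
  deltas=[
    [[1,0,0,0,0.09],[1,0,0,0,0.09],[1,0,0,0,0.09],[1,0,0,0,0]],
  ],
)

```text
t: 12.47
eef_pos: [524.1, 67.8, 177.0]
tcp_rot: [3.125, -0.026, -2.922]
ft_force: [-0.8, 0.1, -3.0]
opening: 0.25
```

Call:
arm_command(
  deltas=[
    [[1,0.05,-0.14,-0.15,0.027],[1,0,0,-0.15,0],[1,0,0,-0.15,0],[1,0,0,-0.08,0],[1,0,0,0,0]],
  ],
)

```text
t: 12.88
eef_pos: [528.9, 56.4, 121.0]
tcp_rot: [3.125, -0.025, -2.916]
ft_force: [-0.5, -0.2, -3.6]
opening: 0.251
```

Call:
arm_command(
  deltas=[
    [[1,0,-0.02,-0.03,0.02],[1,0,0,-0.02,0],[1,0,0,-0.02,0],[1,0,0,-0.015,0],[1,0,0,0,0]],
  ],
)

```text
t: 13.3
eef_pos: [529.4, 55.2, 113.1]
tcp_rot: [3.125, -0.024, -2.902]
ft_force: [-0.5, 0.5, -2.5]
opening: 0.249
```

Run:
```python
from h import *
c=shot('scene','scene3.png')
im=cv2.imread('pics/scene3.png'); cv2.imwrite('pics/s3c.png',np.clip((cv2.resize(im[150:240,290:400],None,fx=7,fy=6.5,interpolation=cv2.INTER_CUBIC)/255.)**.6*255,0,255).astype('uint8'))
```

```text
(no output)
```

View pics/s3c.png

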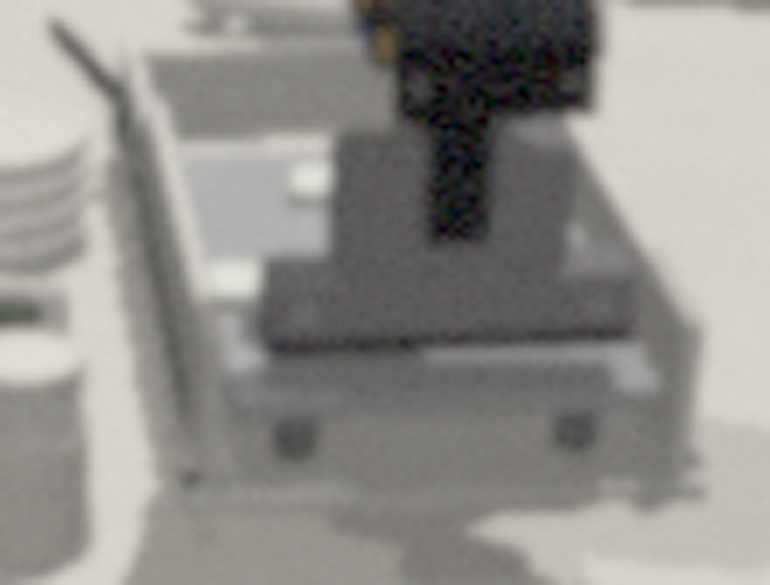

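Call:
arm_command(
  deltas=[
    [[1,0,0,-0.015,0],[1,0,0,-0.015,0],[1,0,0,-0.015,0],[1,0,0,-0.01,0]],
  ],
)

```text
t: 13.68
eef_pos: [529.9, 55.2, 108.3]
tcp_rot: [3.125, -0.022, -2.902]
ft_force: [-0.2, 0.1, -3.9]
opening: 0.249
```

Call:
arm_command(
  deltas=[
    [[1,0,0,-0.015,0],[1,0,0,-0.015,0],[1,0,0,-0.01,0],[1,0,0,-0.01,0]],
  ],
)

```text
t: 14.02
eef_pos: [529.9, 55.2, 102.6]
tcp_rot: [3.125, -0.022, -2.902]
ft_force: [0.6, 0.3, -3.9]
opening: 0.252
```

Call:
arm_command(
  deltas=[
    [[1,0,0,-0.01,0],[1,0,0,-0.01,0],[1,0,0,-0.01,0]],
  ],
)

```text
t: 14.27
eef_pos: [529.9, 55.2, 99.3]
tcp_rot: [3.125, -0.022, -2.902]
ft_force: [-0.1, -0.6, -3.4]
opening: 0.25
```

Call:
arm_command(
  deltas=[
    [[1,0,0,-0.01,0],[1,0,0,-0.01,0],[1,0,0,-0.01,0]],
  ],
)

```text
t: 14.52
eef_pos: [529.9, 55.2, 96.2]
tcp_rot: [3.125, -0.022, -2.902]
ft_force: [-1.9, -0.4, 0.5]
opening: 0.247
```

Call:
arm_command(
  deltas=[
    [[1,0,0,-0.005,0],[1,0,0,-0.005,0],[1,0,0,0,0]],
  ],
)

```text
t: 14.77
eef_pos: [529.9, 55.2, 95.5]
tcp_rot: [3.125, -0.022, -2.902]
ft_force: [-1.9, -0.6, 0.4]
opening: 0.248
```

Call:
arm_command(
  deltas=[
    [[1,0,0,-0.01,0],[1,0,0,-0.01,0],[1,0,0,-0.005,0]],
  ],
)

```text
t: 15.02
eef_pos: [529.8, 55.2, 93.4]
tcp_rot: [3.126, -0.021, -2.902]
ft_force: [-3.2, -0.3, 3.7]
opening: 0.248
```

Call:
arm_command(
  deltas=[
    [[1,0.007,-0.029,-0.003,0],[1,0.007,-0.029,-0.003,0],[1,0.007,-0.029,-0.003,0]],
  ],
)

```text
t: 15.27
eef_pos: [532.6, 47.2, 93.0]
tcp_rot: [3.125, -0.019, -2.901]
ft_force: [-2.1, 4.1, 3.6]
opening: 0.246
```

Call:
arm_command(
  deltas=[
    [[1,0.007,-0.029,0,0],[1,0.007,-0.029,0,0],[1,0.007,-0.029,0,0],[1,0.007,-0.029,0,0]],
  ],
)

```text
t: 15.6
eef_pos: [536.4, 34.8, 93.4]
tcp_rot: [3.124, -0.017, -2.901]
ft_force: [-2.2, 4.6, 3.9]
opening: 0.253
```

Call:
arm_command(
  deltas=[
    [[1,0.005,-0.029,0,0],[1,0.005,-0.029,0,0],[1,0.005,-0.029,0,0],[1,0.005,-0.029,0,0]],
  ],
)

```text
t: 15.93
eef_pos: [539.5, 22.0, 93.9]
tcp_rot: [3.124, -0.015, -2.902]
ft_force: [-0.5, 4.8, 5.4]
opening: 0.253
```

Call:
arm_command(
  deltas=[
    [[1,0.005,-0.029,0.002,0],[1,0.005,-0.029,0.002,0],[1,0.005,-0.029,0.002,0],[1,0.005,-0.029,0.001,0]],
  ],
)

```text
t: 16.27
eef_pos: [542.4, 9.2, 95.1]
tcp_rot: [3.124, -0.013, -2.903]
ft_force: [-0.5, 5.0, 4.8]
opening: 0.251
```

Call:
arm_command(
  deltas=[
    [[1,0.005,-0.029,0.002,0],[1,0.005,-0.029,0.001,0],[1,0.005,-0.029,0.002,0],[1,0.005,-0.029,0.001,0]],
  ],
)

```text
t: 16.6
eef_pos: [545.0, -3.7, 95.8]
tcp_rot: [3.123, -0.013, -2.905]
ft_force: [-1.8, 5.6, 5.3]
opening: 0.25
```

Run:
```python
from h import *
c=shot('scene','scene4.png')
im=cv2.imread('pics/scene4.png'); cv2.imwrite('pics/s4c.png',np.clip((cv2.resize(im[150:240,290:400],None,fx=7,fy=6.5,interpolation=cv2.INTER_CUBIC)/255.)**.6*255,0,255).astype('uint8'))
print(env.state()['ft_force'],env.state()['eef_pos'])
```

```text
[-0.5722229   2.667803    4.86613077] [545.0736591   -4.15815917  95.85730731]
```

View pics/s4c.png

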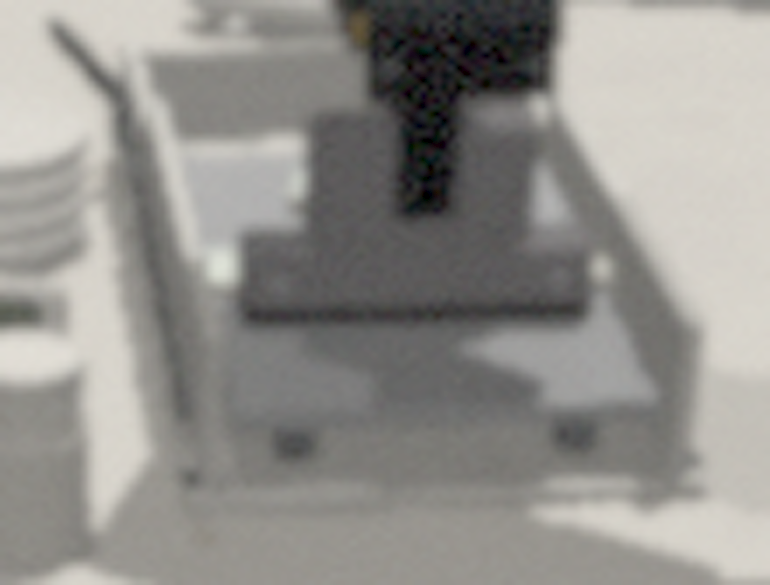

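Call:
arm_command(
  deltas=[
    [[1,0.005,-0.028,0.003,0],[1,0.006,-0.028,0.002,0],[1,0.005,-0.028,0.002,0],[1,0.006,-0.028,0.002,0]],
  ],
)

```text
t: 16.98
eef_pos: [547.3, -16.1, 96.7]
tcp_rot: [3.123, -0.013, -2.905]
ft_force: [-0.8, 4.5, 4.0]
opening: 0.252
```

Call:
arm_command(
  deltas=[
    [[1,0.006,-0.028,0.002,0],[1,0.006,-0.028,0.001,0],[1,0.006,-0.028,0.002,0],[1,0.006,-0.028,0.001,0]],
  ],
)

```text
t: 17.32
eef_pos: [549.8, -28.4, 97.3]
tcp_rot: [3.123, -0.013, -2.905]
ft_force: [-0.5, 4.4, 3.5]
opening: 0.252
```

Call:
arm_command(
  deltas=[
    [[1,0.006,-0.028,0.001,0],[1,0.006,-0.028,0.001,0],[1,0.006,-0.028,0.001,0],[1,0.006,-0.028,0.001,0]],
  ],
)

```text
t: 17.65
eef_pos: [552.4, -40.6, 97.8]
tcp_rot: [3.123, -0.013, -2.906]
ft_force: [-0.8, 5.5, 4.0]
opening: 0.252
```

Call:
arm_command(
  deltas=[
    [[1,0.006,-0.028,0.001,0],[1,0.006,-0.028,0.001,0],[1,0.006,-0.028,0.001,0],[1,0.006,-0.028,0.001,0]],
  ],
)

```text
t: 17.98
eef_pos: [555.1, -52.6, 98.4]
tcp_rot: [3.122, -0.013, -2.906]
ft_force: [-0.2, 5.5, 4.8]
opening: 0.252
```

Call:
arm_command(
  deltas=[
    [[1,0.006,-0.028,0.002,0],[1,0.006,-0.028,0.001,0],[1,0.006,-0.028,0.002,0]],
  ],
)

```text
t: 18.23
eef_pos: [557.0, -61.6, 99.0]
tcp_rot: [3.121, -0.013, -2.907]
ft_force: [-0.4, 4.2, 5.0]
opening: 0.255
```

Run:
```python
from h import *
c=shot('scene','scene5.png')
im=cv2.imread('pics/scene5.png'); cv2.imwrite('pics/s5c.png',np.clip((cv2.resize(im[150:240,290:400],None,fx=7,fy=6.5,interpolation=cv2.INTER_CUBIC)/255.)**.6*255,0,255).astype('uint8'))
print(env.state()['ft_force'],env.state()['eef_pos'])
```

```text
[-0.01694259  3.8734731   3.9981917 ] [557.11758381 -62.07292726  98.99593546]
```

View pics/s5c.png

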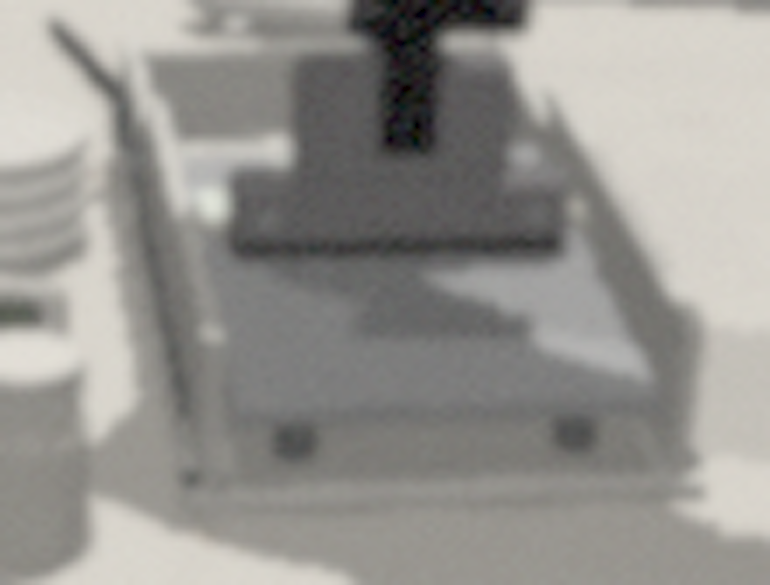

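Call:
arm_command(
  deltas=[
    [[1,0.006,-0.028,0.002,0],[1,0.006,-0.028,0.001,0],[1,0.006,-0.028,0.001,0]],
  ],
)

```text
t: 18.53
eef_pos: [558.8, -70.6, 99.4]
tcp_rot: [3.121, -0.013, -2.907]
ft_force: [-0.9, 5.2, 4.3]
opening: 0.249
```

Call:
arm_command(
  deltas=[
    [[1,0.006,-0.028,0.002,0],[1,0.006,-0.028,0.001,0],[1,0.006,-0.028,0.001,0]],
  ],
)

```text
t: 18.78
eef_pos: [560.6, -79.2, 99.8]
tcp_rot: [3.12, -0.013, -2.907]
ft_force: [-0.5, 5.5, 4.8]
opening: 0.251
```

Call:
arm_command(
  deltas=[
    [[1,0.006,-0.028,0.002,0],[1,0.006,-0.028,0.001,0],[1,0.006,-0.028,0.001,0]],
  ],
)

```text
t: 19.03
eef_pos: [562.3, -87.8, 100.2]
tcp_rot: [3.119, -0.014, -2.907]
ft_force: [-1.4, 5.5, 4.3]
opening: 0.25
```

Call:
arm_command(
  deltas=[
    [[1,0.006,-0.028,0.002,0],[1,0.006,-0.028,0.002,0],[1,0.006,-0.028,0.001,0]],
  ],
)

```text
t: 19.28
eef_pos: [564.0, -96.5, 100.6]
tcp_rot: [3.119, -0.014, -2.907]
ft_force: [-0.4, 5.7, 4.0]
opening: 0.252
```

Call:
arm_command(
  deltas=[
    [[1,0.006,-0.028,0.001,0],[1,0.006,-0.028,0.002,0],[1,0.006,-0.028,0.001,0]],
  ],
)

```text
t: 19.53
eef_pos: [565.7, -105.3, 101.0]
tcp_rot: [3.118, -0.014, -2.907]
ft_force: [-1.7, 5.1, 4.5]
opening: 0.25
```

Call:
arm_command(
  deltas=[
    [[1,0.007,-0.028,0.001,0],[1,0.007,-0.028,0.001,0],[1,0.007,-0.028,0.001,0]],
  ],
)

```text
t: 19.78
eef_pos: [567.7, -114.1, 101.3]
tcp_rot: [3.118, -0.015, -2.907]
ft_force: [-0.4, 4.7, 5.1]
opening: 0.252
```

Call:
arm_command(
  deltas=[
    [[1,0.007,-0.028,0.002,0],[1,0.007,-0.028,0.002,0]],
  ],
)

```text
t: 19.95
eef_pos: [569.0, -120.2, 101.7]
tcp_rot: [3.117, -0.015, -2.906]
ft_force: [-0.7, 4.7, 2.1]
opening: 0.248
```

Run:
```python
from h import *
c=shot('scene','scene6.png')
im=cv2.imread('pics/scene6.png'); cv2.imwrite('pics/s6c.png',np.clip((cv2.resize(im[140:230,290:400],None,fx=7,fy=6.5,interpolation=cv2.INTER_CUBIC)/255.)**.6*255,0,255).astype('uint8'))
s=env.state();print(s['ft_force'],s['eef_pos'])
r=s['eef_pos'][:2]-[553.2,-43.5];print(r@[.2385,-.971],r@[.971,.2385])
```

```text
[-1.34510397  3.08754102  3.96216387] [ 569.08768528 -120.62801452  101.67123152]
78.68051503858923 -2.9680890608104695
```

View pics/s6c.png

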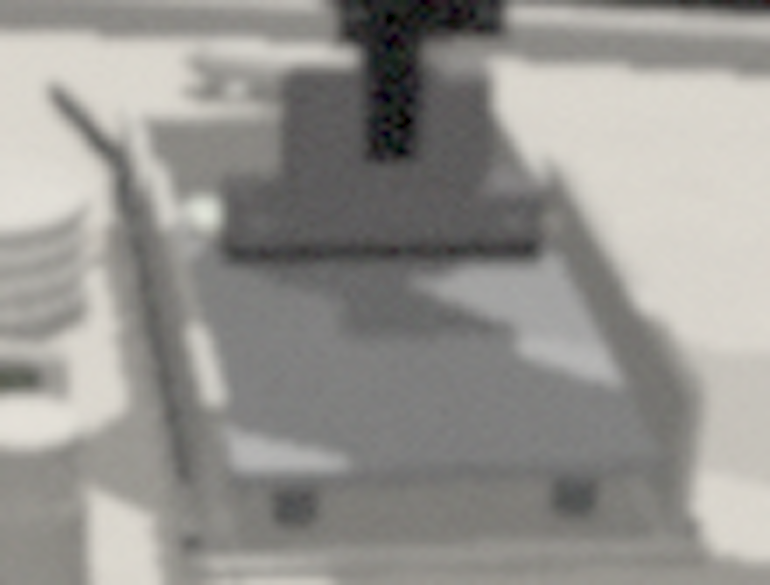

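Call:
arm_command(
  deltas=[
    [[1,0.008,-0.028,0.0,0],[1,0.008,-0.028,0.001,0],[1,0.008,-0.028,0.001,0]],
  ],
)

```text
t: 20.25
eef_pos: [571.2, -129.1, 101.9]
tcp_rot: [3.117, -0.016, -2.906]
ft_force: [-1.1, 5.3, 5.0]
opening: 0.251
```

Call:
arm_command(
  deltas=[
    [[1,0.008,-0.028,0.001,0],[1,0.008,-0.028,0.001,0]],
  ],
)

```text
t: 20.42
eef_pos: [572.7, -134.8, 102.1]
tcp_rot: [3.117, -0.016, -2.906]
ft_force: [-1.5, 4.5, 4.2]
opening: 0.251
```

Call:
arm_command(
  deltas=[
    [[1,0.008,-0.028,0.001,0],[1,0.008,-0.028,0.001,0],[1,0.008,-0.028,0.001,0]],
  ],
)

```text
t: 20.67
eef_pos: [575.0, -143.9, 102.5]
tcp_rot: [3.117, -0.017, -2.906]
ft_force: [-1.3, 4.2, 4.1]
opening: 0.251
```

Call:
arm_command(
  deltas=[
    [[1,0.008,-0.028,0.001,0],[1,0.008,-0.028,0.001,0]],
  ],
)

```text
t: 20.83
eef_pos: [576.7, -150.2, 102.6]
tcp_rot: [3.117, -0.017, -2.906]
ft_force: [-0.3, 3.6, 2.1]
opening: 0.252
```

Call:
arm_command(
  deltas=[
    [[1,0.007,-0.025,0.0,0]],
  ],
)

```text
t: 20.92
eef_pos: [577.6, -153.1, 102.6]
tcp_rot: [3.117, -0.017, -2.906]
ft_force: [-0.7, 3.4, 3.3]
opening: 0.25
```

Run:
```python
from h import *
for n in('scene','top'):
  c=shot(n,n+'7.png')
im=cv2.imread('pics/scene7.png'); a=cv2.resize(im[130:220,290:400],None,fx=5,fy=5)
im=cv2.imread('pics/top7.png'); b=cv2.resize(im[150:310,330:500],None,fx=450/160,fy=450/160)
b=b[:,:248*2] 
o=np.hstack([a[:, 150:450] if 0 else cv2.resize(a,(400,330)),cv2.resize(b,(380,330))])
cv2.imwrite('pics/s7c.png',np.clip((o/255.)**.6*255,0,255).astype('uint8'))
s=env.state();print(s['ft_force'],s['eef_pos'])
```

```text
[ 1.10435233 -0.67564509  2.46048869] [ 577.63243481 -153.46777592  102.54382262]
```

View pics/s7c.png

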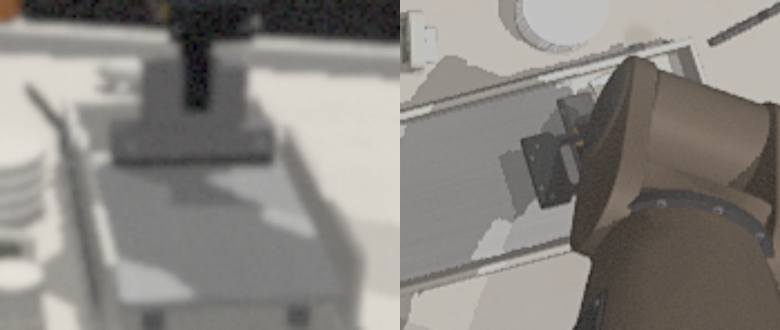

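Run:
```python
from h import *
c=shot('wrist','w8.png')
```

```text
(no output)
```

View pics/w8.png

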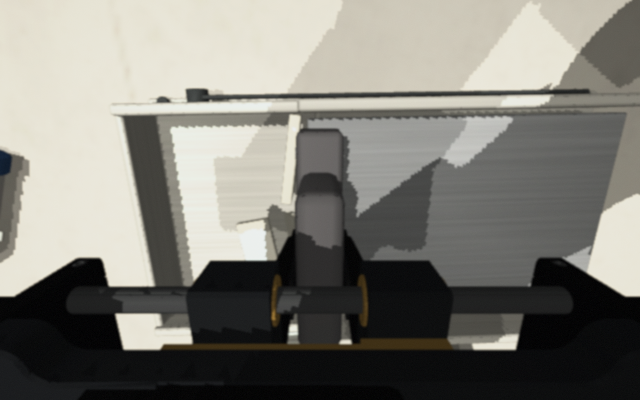

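Call:
arm_command(
  deltas=[
    [[1,0.007,-0.03,0.0,0],[1,0.007,-0.028,0.001,0],[1,0.007,-0.028,0.001,0]],
  ],
)

```text
t: 21.32
eef_pos: [579.7, -162.0, 102.5]
tcp_rot: [3.117, -0.017, -2.906]
ft_force: [-0.1, 3.5, 1.8]
opening: 0.251
```

Run:
```python
from h import *
c=shot('wrist','w9.png')
im=cv2.imread('pics/w9.png'); cv2.imwrite('pics/w9c.png',cv2.resize(im[80:350,100:400],None,fx=2.2,fy=2.2,interpolation=cv2.INTER_CUBIC))
```

```text
(no output)
```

View pics/w9c.png

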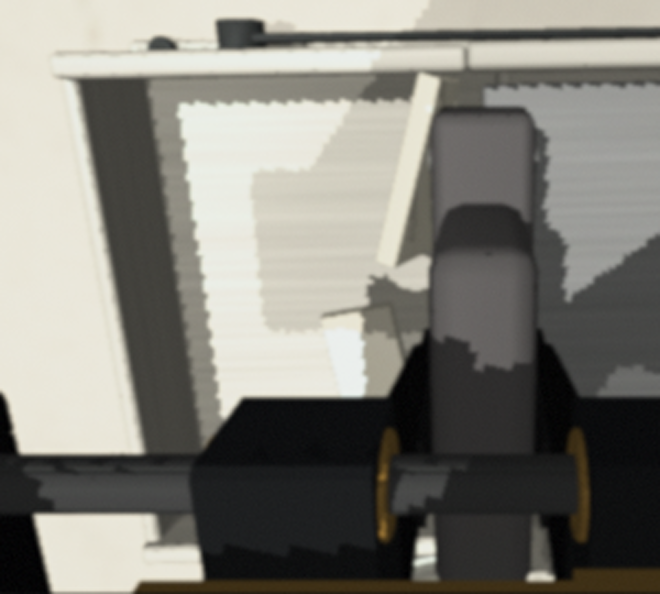

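Call:
arm_command(
  deltas=[
    [[1,0,0,0.05,0],[1,0,0,0.1,0],[1,0,0,0.2,0],[1,0,0,0.2,0],[1,0,0,0.2,0],[1,0,0,0.1,0],[1,0,0,0,0]],
  ],
)

```text
t: 21.95
eef_pos: [577.5, -163.7, 191.1]
tcp_rot: [3.116, -0.023, -2.907]
ft_force: [0.2, -0.8, -4.1]
opening: 0.248
```

Run:
```python
from h import *
c=shot('wrist','w10.png'); print(env.state()['eef_pos'])
im=cv2.imread('pics/w10.png'); cv2.imwrite('pics/w10c.png',cv2.resize(im[60:350,100:500],None,fx=2,fy=2,interpolation=cv2.INTER_CUBIC))
c=shot('scene','scene10.png')
im=cv2.imread('pics/scene10.png'); cv2.imwrite('pics/s10c.png',np.clip((cv2.resize(im[130:220,290:400],None,fx=7,fy=6.5,interpolation=cv2.INTER_CUBIC)/255.)**.6*255,0,255).astype('uint8'))
```

```text
[ 577.36553098 -163.60190317  190.17912744]
```

View pics/w10c.png

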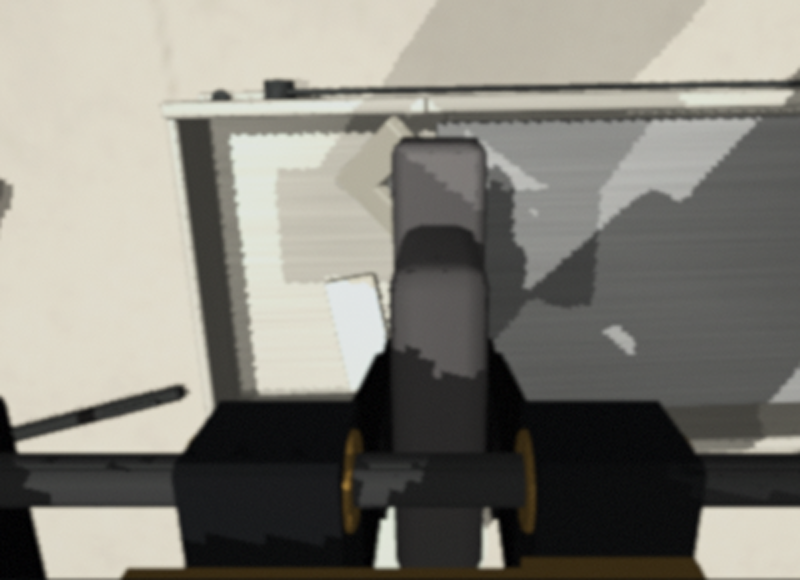

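View pics/s10c.png

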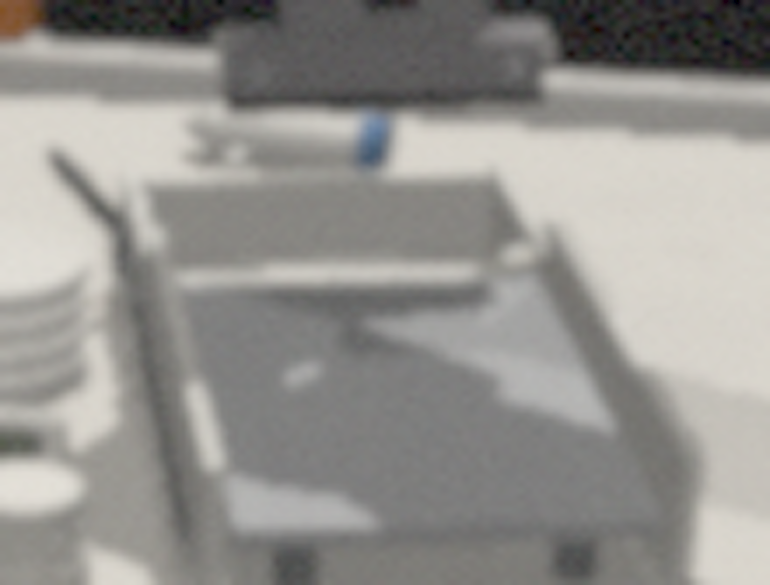

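Call:
arm_command(
  deltas=[
    [[1,0,0.15,0,0],[1,-0.02,0.3,0.01,0],[1,-0.02,0.35,0.01,0],[1,-0.02,0.35,0.01,0],[1,-0.02,0.35,0.01,0],[1,-0.02,0.35,0.01,0],[1,0,0.35,0.01,0],[1,0,0.35,0.01,0],[1,0,0.35,0.01,0],[1,0,0.35,0.01,0],[1,0,0.3,0.01,0],[1,0,0.15,0,0]],
  ],
)

```text
t: 23.05
eef_pos: [555.2, 225.7, 183.6]
tcp_rot: [3.109, -0.048, -2.913]
ft_force: [-0.1, 0.9, -3.4]
opening: 0.25
```

Run:
```python
from h import *
s=env.state(); print(s['eef_pos'],s['tcp_rot'])
c=shot('top','top11.png')
im=cv2.imread('pics/top11.png')
cv2.imwrite('pics/t11c.png',np.clip((cv2.resize(im[155:305,285:495],None,fx=3.8,fy=3.8,interpolation=cv2.INTER_CUBIC)/255.)**.6*255,0,255).astype('uint8'))
```

```text
[555.15147153 225.6708437  183.59028983] [ 3.10896857 -0.04833114 -2.91331512]
```

View pics/t11c.png

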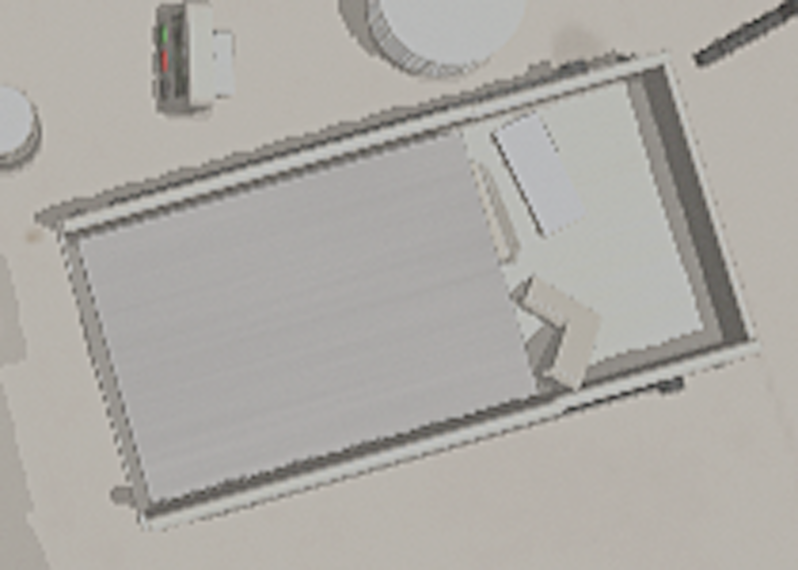

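Run:
```python
from h import *
c=shot('scene','scene11.png')
im=cv2.imread('pics/scene11.png')
cv2.imwrite('pics/s11.png',np.clip((im/255.)**.6*255,0,255).astype('uint8'))
cv2.imwrite('pics/s11c.png',np.clip((cv2.resize(im[145:215,300:390],None,fx=8.5,fy=8,interpolation=cv2.INTER_CUBIC)/255.)**.6*255,0,255).astype('uint8'))
```

```text
(no output)
```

View pics/s11c.png

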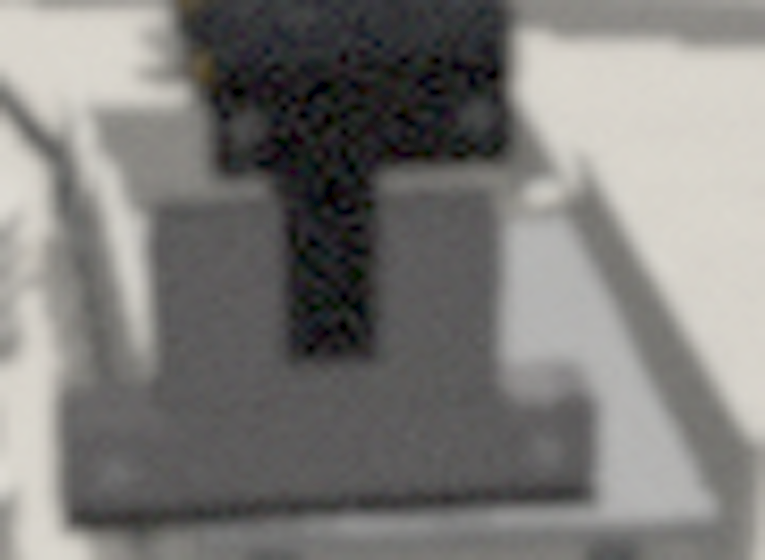

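View pics/s11.png

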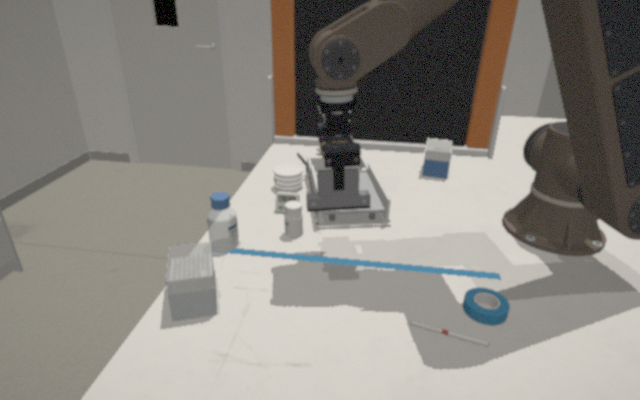

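Run:
```python
from h import *
ct=np.load('pics/top11.png.npy',allow_pickle=True).item();cs=np.load('pics/scene11.png.npy',allow_pickle=True).item()
ex=np.array([.2385,-.971]);ey=np.array([.971,.2385]);o=np.array([553.2,-43.5])
st=lambda p:((p[:2]-o)@ex,(p[:2]-o)@ey)
f=lambda x,y,z:ray(ct,285+(x+.5)/3.8-.5,155+(y+.5)/3.8-.5,z)
for z in (10,30,45,60,70):
  print(z,'scene blob',np.round(st(ray(cs,364.1,168.8,z))),[tuple(np.round(st(f(x,y,z)))) for x,y in [(530,280),(600,312),(575,388),(540,380),(560,325)]], 'wedge',[tuple(np.round(st(f(x,y,z)))) for x,y in [(477,165),(490,165),(515,245),(503,260)]])
```

```text
10 scene blob [ 248. -100.] [(np.float64(143.0), np.float64(-18.0)), (np.float64(179.0), np.float64(-48.0)), (np.float64(151.0), np.float64(-89.0)), (np.float64(132.0), np.float64(-78.0)), (np.float64(153.0), np.float64(-49.0))] wedge [(np.float64(132.0), np.float64(60.0)), (np.float64(139.0), np.float64(57.0)), (np.float64(140.0), np.float64(6.0)), (np.float64(131.0), np.float64(-1.0))]
30 scene blob [200. -89.] [(np.float64(139.0), np.float64(-17.0)), (np.float64(174.0), np.float64(-47.0)), (np.float64(147.0), np.float64(-87.0)), (np.float64(128.0), np.float64(-77.0)), (np.float64(149.0), np.float64(-48.0))] wedge [(np.float64(127.0), np.float64(59.0)), (np.float64(135.0), np.float64(57.0)), (np.float64(136.0), np.float64(6.0)), (np.float64(126.0), np.float64(-1.0))]
45 scene blob [165. -82.] [(np.float64(135.0), np.float64(-17.0)), (np.float64(170.0), np.float64(-46.0)), (np.float64(143.0), np.float64(-85.0)), (np.float64(124.0), np.float64(-75.0)), (np.float64(145.0), np.float64(-47.0))] wedge [(np.float64(124.0), np.float64(58.0)), (np.float64(132.0), np.float64(56.0)), (np.float64(133.0), np.float64(6.0)), (np.float64(123.0), np.float64(-1.0))]
60 scene blob [129. -74.] [(np.float64(132.0), np.float64(-16.0)), (np.float64(167.0), np.float64(-45.0)), (np.float64(140.0), np.float64(-84.0)), (np.float64(121.0), np.float64(-74.0)), (np.float64(142.0), np.float64(-46.0))] wedge [(np.float64(121.0), np.float64(58.0)), (np.float64(128.0), np.float64(56.0)), (np.float64(129.0), np.float64(6.0)), (np.float64(120.0), np.float64(-0.0))]
70 scene blob [105. -69.] [(np.float64(130.0), np.float64(-16.0)), (np.float64(164.0), np.float64(-44.0)), (np.float64(137.0), np.float64(-83.0)), (np.float64(119.0), np.float64(-73.0)), (np.float64(139.0), np.float64(-46.0))] wedge [(np.float64(119.0), np.float64(58.0)), (np.float64(126.0), np.float64(56.0)), (np.float64(127.0), np.float64(6.0)), (np.float64(118.0), np.float64(-0.0))]
```

Call:
arm_command(
  deltas=[
    [[1,0,0.3,-0.1,0],[1,0,0.3,-0.2,0],[1,0,0.15,-0.3,0],[1,0,0,-0.3,0],[1,0,0,-0.15,0],[1,0,0,0,0]],
  ],
)

```text
t: 23.65
eef_pos: [551.3, 302.4, 69.6]
tcp_rot: [3.111, -0.054, -2.912]
ft_force: [0.3, -0.4, -3.2]
opening: 0.252
```

Call:
arm_command(
  deltas=[
    [[1,0,0,-0.07,0],[1,0,0,-0.04,0],[1,0,0,-0.02,0],[1,0,0,-0.02,0],[1,0,0,-0.02,0],[1,0,0,-0.02,0],[1,0,0,-0.02,0]],
  ],
)

```text
t: 24.23
eef_pos: [551.4, 300.7, 51.6]
tcp_rot: [3.111, -0.053, -2.914]
ft_force: [-8.8, -2.4, 15.4]
opening: 0.252
```

Pressing on the bare worktop to level the tool, as before.

Call:
arm_command(
  deltas=[
    [[1,0,0,-0.025,0],[1,0,0,-0.025,0],[1,0,0,-0.025,0],[1,0,0,-0.025,0],[1,0,0,-0.025,0],[1,0,0,-0.025,0],[1,0,0,-0.025,0],[1,0,0,-0.025,0],[1,0,0,-0.025,0],[1,0,0,-0.025,0],[1,0,0,-0.025,0],[1,0,0,-0.025,0]],
  ],
)

```text
t: 25.23
eef_pos: [549.9, 300.3, 49.5]
tcp_rot: [3.108, -0.04, -2.914]
ft_force: [-8.7, -2.8, 16.4]
opening: 0.251
```

Call:
arm_command(
  deltas=[
    [[1,0,0,-0.025,0],[1,0,0,-0.025,0],[1,0,0,-0.025,0],[1,0,0,-0.025,0],[1,0,0,-0.025,0],[1,0,0,-0.025,0],[1,0,0,-0.025,0],[1,0,0,-0.025,0],[1,0,0,-0.025,0],[1,0,0,-0.025,0],[1,0,0,-0.025,0],[1,0,0,-0.025,0]],
  ],
)

```text
t: 26.23
eef_pos: [550.1, 300.2, 49.3]
tcp_rot: [3.105, -0.025, -2.914]
ft_force: [-6.8, -2.7, 15.9]
opening: 0.252
```

Call:
arm_command(
  deltas=[
    [[1,0,0,0,0],[1,0,0,0,0],[0.7,0,0,0,0],[0.6,0,0,0,0],[0.5,0,0,0,0],[0.4,0,0,0,0],[0,0,0,0,0],[0,0,0,0,0],[0,0,0,0,0],[0,0,0,0,0],[0,0,0,0,0]],
  ],
)

```text
t: 27.15
eef_pos: [552.4, 300.6, 52.8]
tcp_rot: [3.104, -0.018, -2.914]
ft_force: [0.7, 0.3, 0.6]
opening: 0.804
```

Call:
arm_command(
  deltas=[
    [[0,0,0,0,0],[0,0,0,0,0],[0,0,0,0,0],[0,0,0,0,0],[0,0,0,0,0]],
  ],
)

```text
t: 27.57
eef_pos: [552.3, 300.6, 52.6]
tcp_rot: [3.104, -0.018, -2.914]
ft_force: [-0.5, -0.6, -0.6]
opening: 0.997
```

Call:
arm_command(
  deltas=[
    [[0,0,0,0.1,0],[0,0,0,0.2,0],[0,0,0,0.3,0],[0,0,0,0.3,0],[0,0,0,0.3,0],[0,-0.1,0.3,0.1,0],[0,-0.1,0.3,0,0],[0,-0.1,0.3,0,0],[0,-0.1,0.3,0,0],[0,-0.1,0.3,0,0],[0,0,0,0,0],[0,0,0,0,0]],
  ],
)

```text
t: 28.57
eef_pos: [498.8, 455.2, 199.4]
tcp_rot: [3.101, -0.013, -2.918]
ft_force: [0.1, -1.1, 0.2]
opening: 1.003
```

Run:
```python
from h import *
print(env.state()['eef_pos'])
for n in('top','scene'):
  c=shot(n,n+'12.png'); im=cv2.imread(f'pics/{n}12.png')
  cv2.imwrite(f'pics/{n}12g.png',np.clip((im/255.)**.6*255,0,255).astype('uint8'))
cv2.imwrite('pics/s12c.png',np.clip((cv2.resize(im[145:235,290:400],None,fx=7,fy=6.5,interpolation=cv2.INTER_CUBIC)/255.)**.6*255,0,255).astype('uint8'))
```

```text
[498.81346867 455.19403319 199.36323512]
```

View pics/top12g.png

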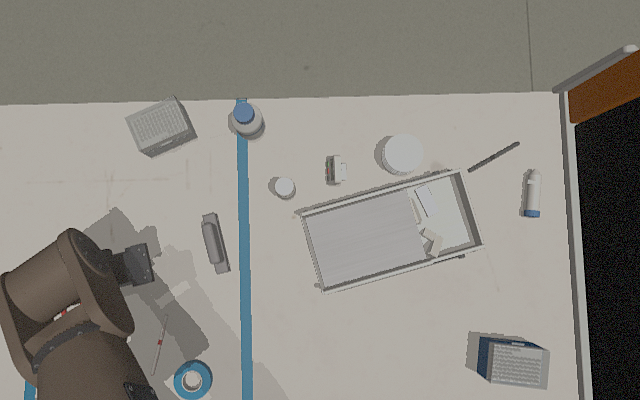

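View pics/scene12g.png

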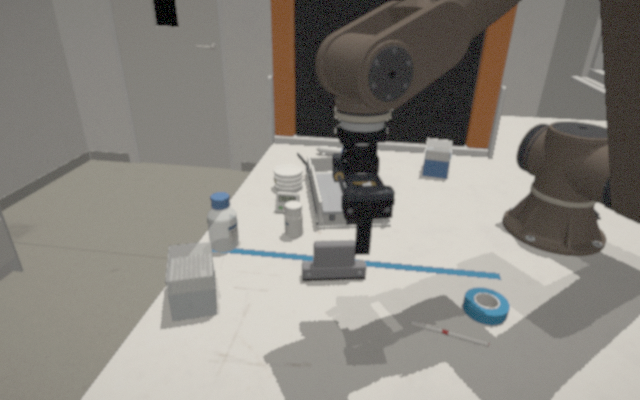

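View pics/s12c.png

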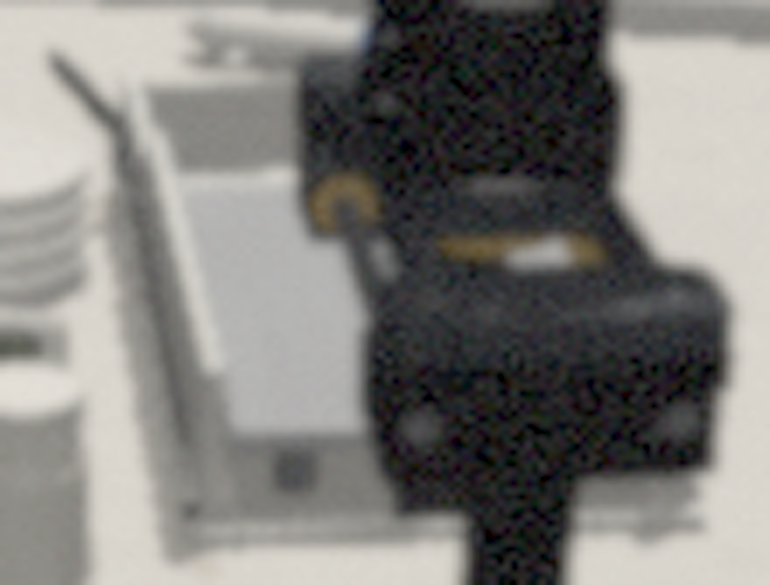

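Call:
arm_command(
  deltas=[
    [[0,-0.3,0.1,0.05,0],[0,-0.35,0.1,0.02,0],[0,-0.35,0.1,0.02,0],[0,-0.35,0.1,0.02,0],[0,-0.35,0.1,0.02,0],[0,-0.35,0.1,0.02,0],[0,-0.2,0.1,0,0],[0,0,0,0,0]],
  ],
)

```text
t: 29.33
eef_pos: [272.9, 515.0, 215.4]
tcp_rot: [3.103, -0.013, -2.936]
ft_force: [0.4, 0.1, 0.1]
opening: 0.999
```

Run:
```python
from h import *
print(env.state()['eef_pos'])
for n in('top','scene'):
  c=shot(n,n+'13.png'); im=cv2.imread(f'pics/{n}13.png')
G=lambda a:np.clip((a/255.)**.6*255,0,255).astype('uint8')
cv2.imwrite('pics/s13c.png',G(cv2.resize(im[145:215,310:390],None,fx=9,fy=8,interpolation=cv2.INTER_CUBIC)))
t=cv2.imread('pics/top13.png'); t0=cv2.imread('pics/top11.png')
print(cv2.absdiff(t,t0)[170:250,400:480].max(), cv2.absdiff(t,cv2.imread('pics/top12.png'))[170:260,400:480].max())
cv2.imwrite('pics/t13c.png',G(cv2.resize(t[165:265,400:490],None,fx=6,fy=6,interpolation=cv2.INTER_CUBIC)))
```

```text
[272.93979456 515.02536989 215.44029384]
40 21
```

View pics/s13c.png

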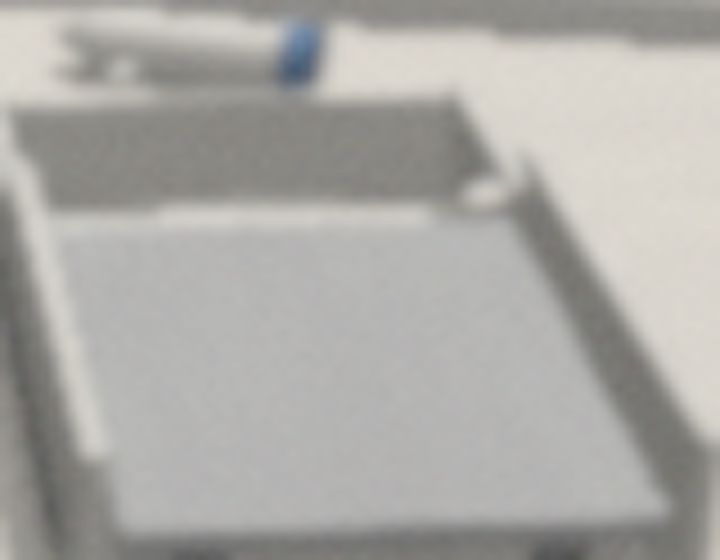

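View pics/t13c.png

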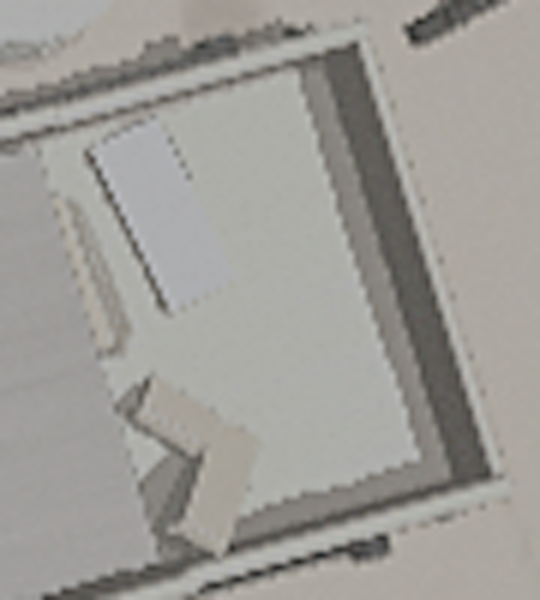

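Run:
```python
from h import *
c=np.load('pics/top13.png.npy',allow_pickle=True).item();a=cv2.imread('pics/top0.png');b=cv2.imread('pics/top13.png')
print('bystander diff',cv2.absdiff(a,b)[130:205,265:430].astype(int).mean())
env.job_done()
```

```text
bystander diff 1.6311380471380472
the job is handed in; nothing more can be done
```

I wiped all three offcuts off the plate into the catch tray in one stroke. The scraper now stands released on the bare worktop, and the job is handed in at about 29 s of the 72 s.

- **Stroke:** I gripped the scraper by its upright grip and set the sole down square about 100 mm behind the middle of the plate. I then drew it to about station x +121 mm. The vertical force worked out from the wrist readings was about 5 to 9 N, plus 4 to 6 N of drag. Those are samples at the end of each short move, not a continuous record.
- **Offcuts:** In the last pictures the bar lies flat in the tray and the wedge stands on edge just past the free edge. The angle leans in the near corner, with one tip up at about 55 mm. I estimate the angle's origin at about 30 mm height, under the 45 mm limit. This comes from two camera views and is the least certain check. Nothing in the tray moved between the last two pictures.
- **Scraper:** It looks upright, with the fingers open and the arm well clear of it. I did not measure its tilt. The tool picked up a tilt of 0.02 to 0.05 rad on the long moves, so I pressed the sole on the worktop to reduce it before the wipe and again before letting go.
- **Bystanders:** The dishes, timer and bottle show no visible shift between the first and last top views.

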